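# Close the sheet clamping frame and bolt it

## Robot

A 7-joint arm with a two-finger parallel gripper is mounted at the origin on the work surface. World frame = base frame: x ahead of the robot, y to its left, z up, the work surface at z = 0. Lengths are in m, angles in degrees, forces in N, time in s.
With the tool pointing down it reaches from about 0.425 to 0.875 m from the base axis. Payload 4.7 kg.
Tool frame: the origin (TCP) lies midway between the tips of the shut fingers; the grasp point (between the pads) lies 19 mm behind it (env.grip_point_offset is the distance from the TCP to the grasp point, in m); z points along the fingers, y is the line along which they close (so a half turn about z gives the same grasp; the last joint's range is limited). The gripper opens to 87 mm and grips with 3 to 60 N. Pads are 19 mm wide; open, the fingers measure 117 mm over their backs; the gripper's body (75 mm by 190 mm) begins 51 mm behind the grasp point.
Start: joints at [-62.848, 18.392, -4.016, 83.108, 1.295, 78.541, -3.26], TCP at [0.288, 0.582, 0.223] pointing down, gripper open.
Joint ranges: [-163.93, 163.93], [-17.29, 119.83], [-79.2, 71.16], [3.27, 140.29], [-89.18, 269.18], [5.43, 117.66], [-154.24, 154.24]. Speed limits (degrees/s): [147.25, 147.25, 180, 180, 180, 180, 180].

## Interface

Orientations are given as [roll, pitch, yaw] about the fixed x, y, z axes, in that order (R = Rz(yaw) Ry(pitch) Rx(roll)).
In Python, from cell import env gives the robot as it stands.
- The arm moves only by the shell command python3 -m jog 'ROWS' [FORCE]. ROWS is JSON, a list of rows, each a list of 7 numbers: the shift along the tool's x, y, z in m, then the turn, a rotation vector about the tool's x, y, z in rad, then the finger opening in m, from 0 to 0.087. A call has 1 to 12 rows; each row shifts and turns the commanded pose from where the row before left it, along the tool's axes as they then stand; what a row does not reach is not made up. A row lasts 1/12 s, in which the tool goes at most 41.7 mm and 7.16 degrees, less where a joint would pass 70% of its speed; a pose out of reach is approached as far as the arm can. A call is refused whole if a number of a shift passes 0.0417 or a number of a turn 0.125, either way. A call with a gripper value outside its range is refused whole. The fingers move at their own pace and stop on an object; FORCE is the grip in N (left out, the last holds). Time passes only in rows, so rows that do not move let the fingers close. It gives the time, the measured TCP pose, the force, the opening and the grip force at its end, in the units of the state.
- env.get_obs(): the state, without advancing time (a new reading comes with each control period).
- env.read_camera(name): name is "side" or "top" or "wrist"; returns the picture (420x560x3 uint8, blue, green, red); there is no depth.
- env.get_calibration(name): a dict with "fov_y" (degrees; the focal length in pixels is half the picture's height over the tangent of half this angle, whatever the lens; pixels are square), "cx", "cy" (the principal point, pixels), "pose" (4x4, takes a point from camera to world coordinates). Camera axes: x right, y up, looking along -z (the intrinsics and any distortion apply to the point x, -y, -z); pixel columns grow to the right and rows downward; lengths in m; the calibration is good to about 2 mm. A picture is of the moment at which its call begins: read the wrist's pose just before it. get_calibration takes no time and is no camera call; for the wrist camera it gives the pose at the moment of the call.
- env.sign_off(): hands the job in; it is judged then, once.
The state is a dict: "time_s": time; "qpos": joint angles; "joint_velocities": joint speeds; "effort": joint torques, N m; "tool_pos": TCP position; "tool_rot": TCP orientation; "force": force on the tool from outside, world axes, zero at the start; "wrist_torque": the same for the moment, N m; "grip_width": finger opening in m; "grasp_force": force on a finger pad.
Only numpy, scipy, OpenCV 4.12 (cv2) and the standard library are available. Lean on these libraries where they do the work, as an engineer would, in place of code of your own. Each camera call takes 0.05 s, during which the arm holds its last target. There are 200 camera calls.

## Task

On the forming station, push the open hinged clamping frame up with the fingertips, turn it gently over its spine and press it down flat over the plastic sheet lying on the bed. Then push the steel bolt by its upright knob fully home over the frame's tongue. Only push and press: do not pinch, pick up or shift anything, keep the sheet where it lies and leave everything else standing where it is.

Things in the scene. Friction and masses are not known exactly. Their poses are not given: they have to be found in the camera images.
- station: White forming station, fixed. Origin on the table under the middle of the spine (hinge); x along the spine (roughly away from the robot), y to the side where the frame starts open (roughly the robot's left), z up. Base box: x -100 to 100, y -250 to 50 mm, bed 70 mm high; nothing stands under the open frame beyond y 50. Control box, 76 mm high, at x 98 to 138.
- spine (a point): Middle of the spine (hinge axis), 80 mm above the table; axes as the station's. The frame turns about the x axis through this point. Two spine lugs at x = -92 and 92 mm rise to 92 mm above the table.
- leaf (a joint): Turn of the clamping frame about the spine, rad: 0 = level on the open (+y) side, pi/2 = upright, pi = flat over the bed on the -y side (a stop). Starts part raised on the open side (0.35 to 0.75). The friction hinge (0.3 N m) holds it wherever it is left; it does not fall by itself. Pushing it at the outer bar takes 2 to 4 N.
- bar (a point): Middle of the frame's outer bar, 150 mm from the spine, mid-thickness; y axis points away from the spine, x along it. Aluminium frame, 0.25 kg, 160 mm wide along the spine, 10 mm thick (5 either side of the spine axis), with an open 100 x 100 mm window 35 to 135 mm from the spine and this solid bar from 135 to 165 mm.
- tongue (a point): Centre of the frame's tongue, 178 mm from the spine, mid-thickness; axes as point bar. The tongue is 50 mm wide along the spine, 10 mm thick, in the middle of the outer edge, from 165 to 193 mm from the spine.
- bolt (a joint): Travel of the steel slide bolt, m: 0 to 0.004 = withdrawn (start), 0.030 = home over the tongue (a stop). It slides along the station's +y, towards the spine, between two guides at x = -26 and 26 mm (98 mm high), needs about 2 N and stays where it is left.
- knob_top (a point): Centre of the top of the bolt's upright round steel knob, 131 mm above the table, 16 mm diameter, 36 mm tall, on the bolt plate (36 x 60 x 8 mm, top 95 mm above the table, reaching 25 mm behind and 35 mm ahead of the knob's axis). Withdrawn, the knob is at station x = 0, y = -235 mm.
- sheet: Loose milky white plastic sheet 120 x 120 x 3 mm lying on the bed, centred about 85 mm from the spine on the -y side. Origin at the centre of its underside. With the frame flat there are about 2 mm between sheet and frame. Must stay where it lies.
- arch_a: Plaster dental model, 58 x 62 x 24 mm, on the table on the open side of the station, beyond the frame. Origin under its centre. Leave alone.
- arch_b: Plaster dental model, 58 x 62 x 24 mm, on the table beyond the bolt end of the station. Origin under its centre. Leave alone.
- jar: Jar, 60 mm diameter, 75 mm tall, on the far side of the table. Origin under its centre. Leave alone.
- flask: Bottle, 56 mm diameter, 130 mm tall, on the far side of the table. Origin under its centre. Leave alone.
- cup: White cup, 72 mm diameter, 80 mm tall, on the far side of the table. Origin under its centre. Leave alone.
- spatula: Spatula, 170 mm long, lying on the table to the far left. Leave alone.
- tray: Open blue plastic tray 70 x 90 x 30 mm on the table to the far right. Origin under its centre. Leave alone.

How it is judged (in metres and radians):
On the way, in this order (a step that is already met when the one before it is completed fails the run):
1. the frame has been turned over and lies flat over the sheet (value of joint leaf above 3.1 rad), for 0.2 s.
2. the bolt has then been pushed home over the tongue (value of joint leaf above 3.1 rad and value of joint bolt above 0.026 m), for 0.2 s.
At the end, for the whole second after the job is handed in: The frame lies flat over the sheet (joint above 3.10 of 3.14 rad) and at rest, the bolt is home (above 26 of 30 mm), and the sheet lies within 12 mm of where it began (all of step 2 and velocity of joint leaf between -0.05 and 0.05 rad/s and distance of sheet from where it was at the start of the episode below 0.012 m and linear speed of sheet below 0.02 m/s); the robot touches nothing.
It fails at once if the sheet was shifted or lifted by more than 12 mm (distance of sheet from where it was at the start of the episode above 0.012 m).
It fails at once if something standing around was moved by more than 20 mm or picked up (distance of any of arch_a, arch_b, jar, flask, cup, spatula, tray from where it was at the start of the episode above 0.02 m).
It fails at once if the frame was flung over (faster than 4 rad/s) (velocity of joint leaf above 4 rad/s or velocity of joint leaf below -4 rad/s).
It fails at once if the frame or the bolt was pinched or forced while on its way (finger forces adding up to over 25 N) (contact force between the fingers and station above 25 N and (value of joint leaf below 3 rad or value of joint bolt between 0.006 and 0.026 m)).
It fails at once if the fingers pressed the frame, bolt or station hard (over 60 N) (contact force between the fingers and station above 60 N).
It also fails if it takes over 58 s, if anything falls off the work surface, if the arm or the gripper's body presses on something with over 40 N, if the wrist force passes 120 N, or if a joint passes its speed limit or range.

## Working session

There is one attempt and no reset: what is moved stays moved. The work goes in short steps, Python scripts to look and compute and a shell command to move; the robot and the scene stay as the last step left them, time stands still between calls to the robot, and variables do not carry over. Pictures are saved under pics/ and viewed, at most 10 in all, crops included, and the job is handed in when it is done.

```bash
ls; mkdir -p pics; python3 - <<'E'
from cell import env
import cv2,numpy as np
o=env.get_obs();print(o['time_s'],o['tool_pos'],o['tool_rot'],o['force'])
for n in("top","side"):
    c=env.get_calibration(n);print(n,c)
    cv2.imwrite(f"pics/{n}0.png",env.read_camera(n))
E
```

```text
pics
0.0 [0.28825003 0.5819474  0.22145235] [-1.79888420e+02  6.21567422e-03  1.53657563e+02] [ 0.22785569 -0.33718452  0.56769351]
top {'fov_y': 43.61444497207254, 'cx': 277.87822265117995, 'cy': 210.43924445785638, 'pose': array([[-0.01162215,  0.99110262, -0.13259158,  0.38155036],
       [-0.9999026 , -0.01049443,  0.00920089, -0.01054603],
       [ 0.00772756,  0.1326856 ,  0.99112805,  1.68555034],
       [ 0.        ,  0.        ,  0.        ,  1.        ]])}
side {'fov_y': 56.589312084485755, 'cx': 277.51442584212555, 'cy': 219.3117426566073, 'pose': array([[-0.96050823,  0.19315161, -0.20029077,  0.39516232],
       [-0.27810053, -0.69010021,  0.66814803,  0.64758148],
       [-0.00916683,  0.69746265,  0.7165625 ,  0.80031547],
       [ 0.        ,  0.        ,  0.        ,  1.        ]])}
```

View pics/top0.png

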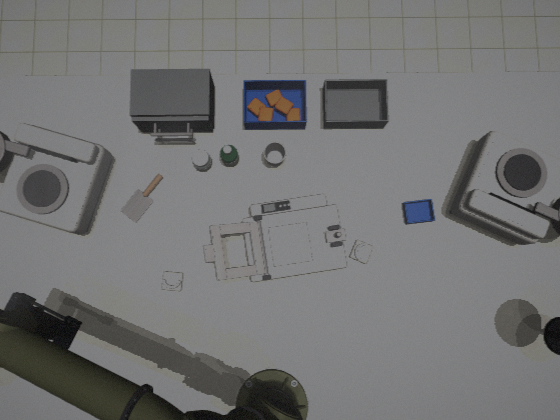

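View pics/side0.png

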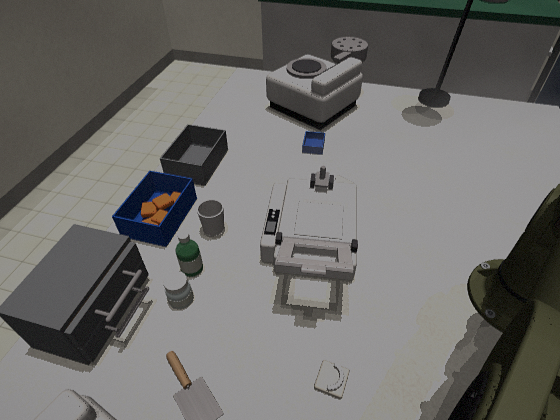

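The top view shows the station at about (205–350, 195–280): frame open on the left, knob at about (337,235). The side view shows the knob at about (322,172) and the frame's bar at about (302,262). I'll enlarge both for accurate picking.

```bash
python3 - <<'E'
import cv2,numpy as np
a=cv2.imread("pics/top0.png")[185:290,195:375]
b=cv2.imread("pics/side0.png")[155:335,245:375]
f=lambda i,s:cv2.resize(np.clip(i*1.3,0,255).astype('uint8'),None,fx=s,fy=s,interpolation=cv2.INTER_CUBIC)
cv2.imwrite("pics/top1.png",f(a,4.4));cv2.imwrite("pics/side1.png",f(b,3.3))
E
```

```text
(no output)
```

View pics/top1.png

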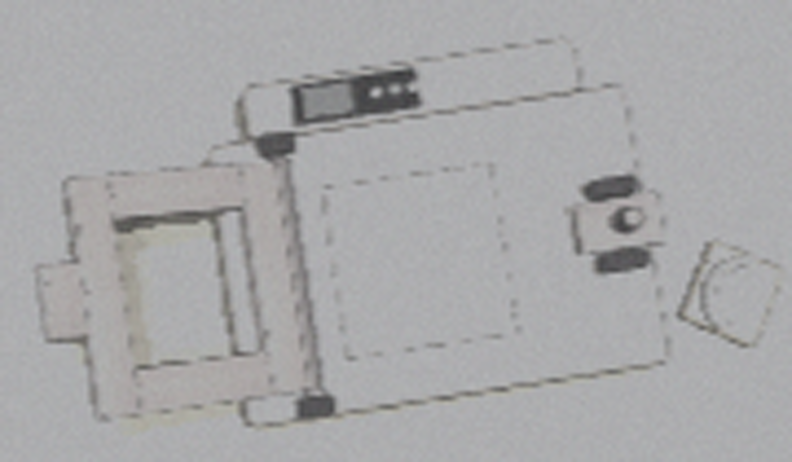

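View pics/side1.png

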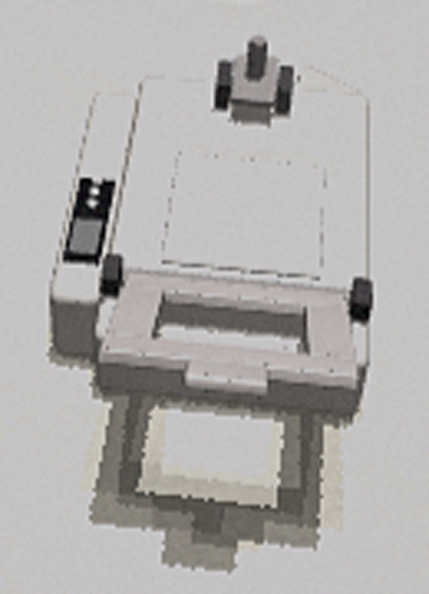

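The top crop shows the lugs at (276,146) and (316,406), the bed corners at (625,86) and (668,362), the knob at (632,216), the bar's outer corners at (65,178) and (100,418), and the tongue corners at (38,266) and (48,340). The side crop shows the same features, with the knob top at (257,40). I'll fit the station pose and the leaf angle jointly.

```bash
cat > h.py <<'E'
from cell import env
import numpy as np
from scipy.spatial.transform import Rotation as R
def proj(n,P,cal={}):
    c=cal.setdefault(n,env.get_calibration(n));f=210/np.tan(np.radians(c['fov_y']/2))
    T=c['pose'];q=(np.asarray(P)-T[:3,3])@T[:3,:3]
    return np.c_[c['cx']+f*q[:,0]/-q[:,2],c['cy']-f*q[:,1]/-q[:,2]]
def st(p,P):  # station->world
    c,s=np.cos(p[2]),np.sin(p[2]);P=np.asarray(P,float)
    return np.c_[p[0]+c*P[:,0]-s*P[:,1],p[1]+s*P[:,0]+c*P[:,1],P[:,2]]
def fr(th,x,r,t):
    return [x,r*np.cos(th)-t*np.sin(th),.08+r*np.sin(th)+t*np.cos(th)]
E
python3 - <<'E'
from h import *
from scipy.optimize import least_squares
top=np.array([[276,146],[316,406],[625,86],[668,362],[632,216],[65,178],[100,418],[38,266],[48,340]])
side=np.array([[143,78],[368,97],[257,40],[103,352],[359,374],[186,376],[268,379]])
top=(top+.5)/4.4-.5+[195,185]; side=(side+.5)/3.3-.5+[245,155]
bed=[[.1,-.25,.07],[-.1,-.25,.07],[0,-.233,.131]]
def F(th):return [fr(th,.08,.165,.005),fr(th,-.08,.165,.005),fr(th,.025,.193,.005),fr(th,-.025,.193,.005)]
def res(p):
    A=[[.092,0,.092],[-.092,0,.092]]+bed+F(p[3]);B=bed+F(p[3])
    return np.r_[(proj('top',st(p,A))-top),(proj('side',st(p,B))-side)].ravel()
for y in(0,.3,-.3):
    s=least_squares(res,[.55,0,y,.5],loss='soft_l1',x_scale=[.1,.1,.1,.1]);print(s.x,s.cost)
print(res(s.x).reshape(-1,2).round(1).tolist())
p=s.x
print('spine',st(p,[[0,0,.08]]),'bar',st(p,[fr(p[3],0,.15,0)]),'tongue',st(p,[fr(p[3],0,.178,0)]),'knob',st(p,[[0,-.235,.131]]))
E
```

```text
[0.48417595 0.02642733 0.14331832 0.55317245] 5.45610347456316
[0.48417595 0.02642733 0.14331831 0.55317245] 5.456103474562996
[0.48417595 0.02642733 0.14331831 0.55317245] 5.4561034745631485
[[-0.6, -0.8], [-0.6, 0.0], [-0.7, -1.1], [0.5, -0.0], [0.2, 0.1], [0.1, -0.1], [-0.2, 0.4], [-0.1, -0.4], [0.1, 0.2], [-0.4, -1.2], [0.7, -1.3], [0.6, -0.0], [-0.9, -1.1], [0.7, 0.5], [-0.1, -0.6], [0.6, 1.2]]
spine [[0.48417595 0.02642733 0.08      ]] bar [[0.46594688 0.15274812 0.15880838]] tongue [[0.46254412 0.176328   0.17351927]] knob [[ 0.51774057 -0.20616333  0.131     ]]
```

Pose fit is good to 1–2 mm: station at (0.484, 0.026), yaw 8.2°, leaf 0.55 rad. First I'll shut the fingers, turn the tool so tool x lies along station y, and move over beyond the frame.

```bash
python3 -m jog '[[0,0,-0.02,0,0,0.121,0],[0,0,-0.02,0,0,0.121,0],[0,0,-0.02,0,0,0.121,0],[0,0,-0.02,0,0,0.121,0],[0,0,0,0,0,0.121,0],[0,0,0,0,0,0.121,0],[0,0,0,0,0,0.121,0],[0,0,0,0,0,0.121,0]]' 10
python3 -m jog '[[-0.027,0.0095,0,0,0,0,0],[-0.027,0.0095,0,0,0,0,0],[-0.027,0.0095,0,0,0,0,0],[-0.027,0.0095,0,0,0,0,0],[-0.027,0.0095,0,0,0,0,0],[-0.027,0.0095,0,0,0,0,0],[-0.027,0.0095,0,0,0,0,0],[-0.027,0.0095,0,0,0,0,0],[-0.027,0.0095,0,0,0,0,0],[-0.027,0.0095,0,0,0,0,0],[-0.027,0.0095,0,0,0,0,0],[-0.027,0.0095,0,0,0,0,0]]'
cat >> h.py <<'E'
p0=[.4842,.0264,.1433]
def S():  # tool in station coordinates: TCP, tilt alpha(deg), yaw error
    o=env.get_obs();c,s=np.cos(p0[2]),np.sin(p0[2]);d=o['tool_pos']-np.array([p0[0],p0[1],0])
    M=R.from_euler('xyz',o['tool_rot'],degrees=True).as_matrix();M=R.from_euler('z',-p0[2]).as_matrix()@M
    f=R.from_euler('z',-p0[2]).as_matrix()@o['force']
    print('t',round(o['time_s'],2),'tcp',np.round([c*d[0]+s*d[1],-s*d[0]+c*d[1],d[2]],4),'alpha',round(np.degrees(np.arctan2(-M[2,2],-M[1,2])),1),'F',f.round(1),'grip',o['grip_width'])
    print(M.round(3).tolist())
E
python3 -c "from h import *;S()"
```

```text
time_s: 0.77
tool_pos: [0.2883, 0.5823, 0.3021]
tool_rot: [-180.0, 0.0, 97.9]
force: [-0.2, 0.5, 0.2]
grip_width: 0.0419
grasp_force: 0.0
time_s: 1.77
tool_pos: [0.4477, 0.2766, 0.3022]
tool_rot: [-180.0, 0.0, 98.2]
force: [1.3, -0.3, 0.1]
grip_width: 0.0003
grasp_force: 0.0
t 1.77 tcp [-0.0004  0.2528  0.3022] alpha 90.0 F [ 1.2 -0.5  0.1] grip 0.0002842017971673807
[[0.0, 1.0, -0.0], [1.0, -0.0, -0.0], [-0.0, -0.0, -1.0]]
```

```bash
python3 -m jog '[[0,0,0,0,-0.112,0,0],[0,0,0,0,-0.112,0,0],[0,0,0,0,-0.112,0,0],[0,0,0,0,-0.112,0,0],[0,0,0,0,-0.112,0,0],[0,0,0,0,-0.112,0,0],[0,0,0,0,-0.113,0,0],[0,0,0,0,0,0,0]]'
python3 -c "from h import *;S()"
```

```text
time_s: 2.43
tool_pos: [0.4448, 0.2816, 0.2969]
tool_rot: [-179.3, 45.4, 99.2]
force: [-2.6, 0.9, -2.9]
grip_width: 0.0007
grasp_force: 0.0
t 2.43 tcp [-0.0026  0.2582  0.2969] alpha 44.6 F [-2.5  1.3 -2.9] grip 0.0006982059927981277
[[-0.012, 1.0, -0.001], [0.702, 0.008, -0.712], [-0.712, -0.009, -0.702]]
```

```bash
python3 -m jog '[[0.019,0,0,0,0,0,0],[0.019,0,0,0,0,0,0],[0.019,0,0,0,0,0,0],[0,0,0.024,0,0,0,0],[0,0,0.024,0,0,0,0],[0,0,0.024,0,0,0,0],[0,0,0.024,0,0,0,0],[0,0,0.024,0,0,0,0],[0,0,0.024,0,0,0,0],[0,0,0.024,0,0,0,0],[0,0,0,0,0,0,0]]'
python3 - <<'E'
from h import *
S()
th=np.r_[.5:3.15:.05]; out=[]
al=np.radians(np.interp(th,[.8,2.6],[45,90])); r=.168
Y=[];
for t,a in zip(th,al):
    P=fr(t,0,r,-.005);n=np.array([-np.sin(a),np.cos(a)]);Y.append(np.array(P[1:])-.0095*n)
Y=np.array(Y);print('start',Y[0])
for i in range(len(th)-1):
    a=al[i];d=Y[i+1]-Y[i];x=np.array([np.sin(a),-np.cos(a)]);z=-np.array([np.cos(a),np.sin(a)])
    print(i,th[i+1].round(2),(np.round([d@x,d@z,al[i+1]-al[i]],4)).tolist(),Y[i+1].round(3))
E
```

```text
time_s: 3.35
tool_pos: [0.458, 0.1948, 0.1419]
tool_rot: [-179.8, 45.1, 98.0]
force: [-0.2, -0.4, -0.4]
grip_width: 0.0001
grasp_force: 0.0
t 3.35 tcp [-0.0019  0.1704  0.1419] alpha 44.9 F [-0.2 -0.4 -0.4] grip 0.00011777363500637712
[[0.003, 1.0, -0.007], [0.706, -0.007, -0.708], [-0.708, -0.003, -0.706]]
start [0.15654851 0.14943806]
0 0.55 [-0.0081, -0.0024, 0.0] [0.153 0.157]
1 0.6 [-0.0082, -0.002, 0.0] [0.148 0.164]
2 0.65 [-0.0083, -0.0016, 0.0] [0.143 0.171]
3 0.7 [-0.0083, -0.0012, 0.0] [0.138 0.178]
4 0.75 [-0.0084, -0.0008, 0.0] [0.133 0.184]
5 0.8 [-0.0084, -0.0003, 0.0] [0.127 0.19 ]
6 0.85 [-0.0084, -0.0001, 0.0218] [0.121 0.196]
7 0.9 [-0.0084, 0.0001, 0.0218] [0.115 0.202]
8 0.95 [-0.0084, 0.0003, 0.0218] [0.109 0.207]
9 1.0 [-0.0084, 0.0006, 0.0218] [0.102 0.213]
10 1.05 [-0.0083, 0.0008, 0.0218] [0.095 0.217]
11 1.1 [-0.0083, 0.0011, 0.0218] [0.088 0.222]
12 1.15 [-0.0083, 0.0013, 0.0218] [0.081 0.226]
13 1.2 [-0.0082, 0.0015, 0.0218] [0.073 0.229]
14 1.25 [-0.0082, 0.0018, 0.0218] [0.066 0.233]
15 1.3 [-0.0081, 0.002, 0.0218] [0.058 0.235]
16 1.35 [-0.0081, 0.0022
[... 1006 characters left out ...]
[-0.0053, 0.0063, 0.0218] [-0.111  0.196]
38 2.45 [-0.0051, 0.0064, 0.0218] [-0.117  0.19 ]
39 2.5 [-0.005, 0.0066, 0.0218] [-0.122  0.184]
40 2.55 [-0.0048, 0.0067, 0.0218] [-0.127  0.178]
41 2.6 [-0.0046, 0.0068, 0.0218] [-0.132  0.171]
42 2.65 [-0.0044, 0.0072, 0.0] [-0.136  0.164]
43 2.7 [-0.004, 0.0074, 0.0] [-0.14   0.156]
44 2.75 [-0.0036, 0.0076, 0.0] [-0.144  0.149]
45 2.8 [-0.0032, 0.0078, 0.0] [-0.147  0.141]
46 2.85 [-0.0029, 0.0079, 0.0] [-0.15   0.133]
47 2.9 [-0.0025, 0.008, 0.0] [-0.152  0.125]
48 2.95 [-0.002, 0.0081, 0.0] [-0.154  0.117]
49 3.0 [-0.0016, 0.0082, 0.0] [-0.156  0.109]
50 3.05 [-0.0012, 0.0083, 0.0] [-0.157  0.1  ]
51 3.1 [-0.0008, 0.0084, 0.0] [-0.158  0.092]
```

```bash
python3 -m jog '[[-0.0075,0,0.0005,0,0,0,0],[-0.0075,0,0.0005,0,0,0,0],[-0.0075,0,0.0005,0,0,0,0],[-0.0082,0,-0.002,0,0,0,0],[-0.0083,0,-0.0016,0,0,0,0]]'
python3 -m jog '[[-0.0083,0,-0.0012,0,0,0,0],[-0.0084,0,-0.0008,0,0,0,0],[-0.0084,0,-0.0003,0,0,0,0]]'
python3 - <<'E'
from h import *
import cv2
S()
b=env.read_camera("side")[140:340,230:390]
cv2.imwrite("pics/s2.png",cv2.resize(b,None,fx=2.5,fy=2.5))
E
```

```text
time_s: 3.77
tool_pos: [0.4629, 0.1758, 0.1737]
tool_rot: [179.8, 44.8, 98.2]
force: [0.8, 3.3, -1.6]
grip_width: 0.0004
grasp_force: 1.3
time_s: 4.02
tool_pos: [0.4649, 0.1588, 0.1928]
tool_rot: [179.9, 44.9, 98.2]
force: [0.4, 2.5, -0.6]
grip_width: 0.0008
grasp_force: 1.2
t 4.02 tcp [-0.0002  0.1338  0.1928] alpha 45.1 F [ 0.8  2.4 -0.6] grip 0.0007521967085527424
[[0.0, 1.0, 0.001], [0.708, 0.0, -0.706], [-0.706, 0.001, -0.708]]
```

View pics/s2.png

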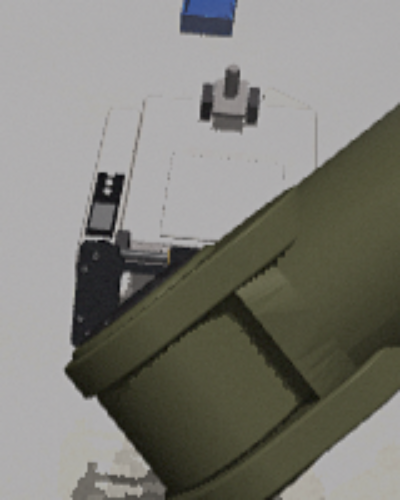

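The arm hides the frame (crop, lower right), but the steady push of about 2.5 N matches the hinge, so the frame is following. I'll continue the arc.

```bash
python3 -m jog '[[-0.0084,0,-0.0001,0,0.0218,0,0],[-0.0084,0,0.0001,0,0.0218,0,0],[-0.0084,0,0.0003,0,0.0218,0,0],[-0.0084,0,0.0006,0,0.0218,0,0],[-0.0083,0,0.0008,0,0.0218,0,0],[-0.0083,0,0.0011,0,0.0218,0,0]]'
python3 -m jog '[[-0.0083,0,0.0013,0,0.0218,0,0],[-0.0082,0,0.0015,0,0.0218,0,0],[-0.0082,0,0.0018,0,0.0218,0,0],[-0.0081,0,0.002,0,0.0218,0,0],[-0.0081,0,0.0022,0,0.0218,0,0],[-0.008,0,0.0024,0,0.0218,0,0]]'
python3 -c "from h import *;S()"
```

```text
time_s: 4.57
tool_pos: [0.4704, 0.1189, 0.2239]
tool_rot: [180.0, 37.4, 98.1]
force: [-0.9, 3.2, 0.6]
grip_width: 0.0002
grasp_force: 1.2
time_s: 5.07
tool_pos: [0.4771, 0.0728, 0.2419]
tool_rot: [180.0, 29.9, 98.2]
force: [0.1, 2.4, 0.7]
grip_width: 0.0004
grasp_force: 1.1
t 5.07 tcp [-0.0004  0.0469  0.2419] alpha 60.1 F [0.5 2.3 0.7] grip 0.0004212424609398305
[[0.0, 1.0, 0.0], [0.867, -0.0, -0.498], [-0.498, 0.0, -0.867]]
```

Pushing steadily at about 2.5 N; on through upright.

```bash
python3 -m jog '[[-0.0079,0,0.0027,0,0.0218,0,0],[-0.0078,0,0.0029,0,0.0218,0,0],[-0.0077,0,0.0031,0,0.0218,0,0],[-0.0076,0,0.0033,0,0.0218,0,0],[-0.0075,0,0.0035,0,0.0218,0,0],[-0.0074,0,0.0037,0,0.0218,0,0],[-0.0073,0,0.0039,0,0.0218,0,0]]'
python3 -m jog '[[-0.0072,0,0.0042,0,0.0218,0,0],[-0.0071,0,0.0044,0,0.0218,0,0],[-0.0069,0,0.0045,0,0.0218,0,0],[-0.0068,0,0.0047,0,0.0218,0,0],[-0.0067,0,0.0049,0,0.0218,0,0],[-0.0065,0,0.0051,0,0.0218,0,0]]'
python3 -c "from h import *;S()"
```

```text
time_s: 5.65
tool_pos: [0.4852, 0.0151, 0.2446]
tool_rot: [180.0, 21.2, 98.1]
force: [-0.1, 1.4, 1.2]
grip_width: 0.0006
grasp_force: 0.9
time_s: 6.15
tool_pos: [0.4918, -0.0324, 0.2309]
tool_rot: [180.0, 13.7, 98.1]
force: [0.5, 1.3, 1.8]
grip_width: 0.0006
grasp_force: 0.7
t 6.15 tcp [-0.0009 -0.0593  0.2309] alpha 76.3 F [0.7 1.2 1.8] grip 0.0006405011779822737
[[0.001, 1.0, 0.0], [0.972, -0.001, -0.237], [-0.237, 0.0, -0.972]]
```

```bash
python3 -m jog '[[-0.0064,0,0.0053,0,0.0218,0,0],[-0.0062,0,0.0055,0,0.0218,0,0],[-0.006,0,0.0056,0,0.0218,0,0],[-0.0059,0,0.0058,0,0.0218,0,0],[-0.0057,0,0.006,0,0.0218,0,0],[-0.0055,0,0.0061,0,0.0218,0,0]]'
python3 -m jog '[[-0.0053,0,0.0063,0,0.0218,0,0],[-0.0051,0,0.0064,0,0.0218,0,0],[-0.005,0,0.0066,0,0.0218,0,0],[-0.0048,0,0.0067,0,0.0218,0,0],[-0.0046,0,0.0068,0,0.0218,0,0],[-0.0044,0,0.0072,0,0,0,0]]'
python3 -c "from h import *;S()"
```

```text
time_s: 6.65
tool_pos: [0.4974, -0.0735, 0.2037]
tool_rot: [180.0, 6.2, 98.1]
force: [0.1, -0.8, 1.8]
grip_width: 0.0001
grasp_force: 0.6
time_s: 7.15
tool_pos: [0.5017, -0.1055, 0.1654]
tool_rot: [180.0, 0.0, 98.0]
force: [0.0, -0.6, 1.5]
grip_width: 0.0005
grasp_force: 0.4
t 7.15 tcp [-0.0015 -0.133   0.1654] alpha 90.0 F [-0.1 -0.6  1.5] grip 0.0004567752691185164
[[0.004, 1.0, 0.0], [1.0, -0.004, -0.0], [-0.0, 0.0, -1.0]]
```

```bash
python3 -m jog '[[-0.004,0,0.0074,0,0,0,0],[-0.0036,0,0.0076,0,0,0,0],[-0.0032,0,0.0078,0,0,0,0],[-0.0029,0,0.0079,0,0,0,0],[-0.0025,0,0.008,0,0,0,0],[-0.002,0,0.0081,0,0,0,0],[-0.0016,0,0.0082,0,0,0,0],[-0.0012,0,0.0083,0,0,0,0]]'
python3 -m jog '[[0,0,0.004,0,0,0,0],[0,0,0.004,0,0,0,0],[0,0,0.003,0,0,0,0],[0,0,0,0,0,0,0]]'
python3 -c "from h import *;S()"
```

```text
time_s: 7.82
tool_pos: [0.5053, -0.1233, 0.1012]
tool_rot: [-180.0, 0.0, 98.2]
force: [1.0, 0.2, 0.6]
grip_width: 0.0007
grasp_force: 0.4
time_s: 8.15
tool_pos: [0.505, -0.123, 0.0905]
tool_rot: [-180.0, -0.0, 98.2]
force: [0.7, 0.4, -0.1]
grip_width: 0.0006
grasp_force: 0.0
t 8.15 tcp [-0.0008 -0.1508  0.0905] alpha 90.0 F [ 0.8  0.3 -0.1] grip 0.000619200389741845
[[0.0, 1.0, -0.001], [1.0, -0.0, 0.0], [0.0, -0.001, -1.0]]
```

```bash
python3 -m jog '[[0,0,0.003,0,0,0,0],[0,0,0.003,0,0,0,0],[0,0,0,0,0,0,0]]'
python3 -m jog '[[0,0,0.002,0,0,0,0],[0,0,0,0,0,0,0]]'
python3 -c "from h import *;S()"
```

```text
time_s: 8.4
tool_pos: [0.5057, -0.1232, 0.0855]
tool_rot: [180.0, 0.0, 98.2]
force: [0.3, 0.0, 2.4]
grip_width: 0.0007
grasp_force: 1.1
time_s: 8.57
tool_pos: [0.5057, -0.1232, 0.0853]
tool_rot: [180.0, -0.1, 98.2]
force: [-5.4, 2.1, 16.6]
grip_width: 0.0007
grasp_force: 8.6
t 8.57 tcp [-0.     -0.1511  0.0853] alpha 90.1 F [-5.1  2.8 16.6] grip 0.0007441393909849597
[[0.0, 1.0, 0.001], [1.0, -0.0, 0.001], [0.001, 0.001, -1.0]]
```

Hard stop at z = 0.0853 with 17 N: the frame is flat. Next I lift over the knob and check the view before going down behind it.

```bash
python3 -m jog '[[0,0,0,0,0,0,0],[0,0,-0.015,0,0,0,0],[0,0,-0.03,0,0,0,0],[0,0,-0.04,0,0,0,0],[-0.0234,0,0,0,0,0,0],[-0.0234,0,0,0,0,0,0],[-0.0234,0,0,0,0,0,0],[-0.0234,0,0,0,0,0,0],[-0.0234,0,0,0,0,0,0],[0,0,0,0,0,0,0]]'
python3 - <<'E'
from h import *
import cv2
S()
print(proj('side',st(p0,[[0,-.235,.131],[0,-.232,.095]])))
b=env.read_camera("side")[130:290,230:390]
a=env.read_camera("wrist")
cv2.imwrite("pics/s3.png",np.hstack([cv2.resize(b,(420,420)),cv2.resize(a,(380,285))[:,:] if 0 else cv2.copyMakeBorder(cv2.resize(a,(380,285)),0,135,0,0,0)]))
E
```

```text
time_s: 9.4
tool_pos: [0.5213, -0.2445, 0.1684]
tool_rot: [180.0, 0.2, 97.9]
force: [-0.7, -0.4, 0.0]
grip_width: 0.0007
grasp_force: 0.0
t 9.4 tcp [-0.002  -0.2734  0.1684] alpha 89.8 F [-0.8 -0.3  0. ] grip 0.0006809105983422665
[[0.006, 1.0, -0.0], [1.0, -0.006, -0.004], [-0.004, 0.0, -1.0]]
[[323.18676533 166.29469154]
 [322.17022096 177.11508252]]
```

View pics/s3.png

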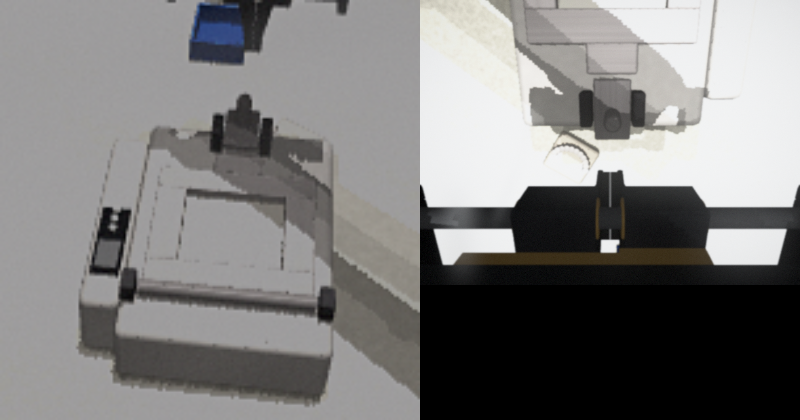

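The side crop shows the frame flat over the sheet. In the wrist view the knob at (612,118) lines up with the shut fingers at (610,175). Down behind the knob, then push.

```bash
python3 -m jog '[[0,0,0.02,0,0,0,0],[0,0,0.02,0,0,0,0],[0,0,0.015,0,0,0,0],[0,0,0.008,0,0,0,0],[0,0,0,0,0,0,0],[0.008,0,0,0,0,0,0],[0.006,0,0,0,0,0,0],[0.005,0,0,0,0,0,0],[0.005,0,0,0,0,0,0]]'
python3 -m jog '[[0.005,0,0,0,0,0,0],[0.005,0,0,0,0,0,0],[0.005,0,0,0,0,0,0],[0.004,0,0,0,0,0,0],[0,0,0,0,0,0,0]]'
python3 -c "from h import *;S()"
```

```text
time_s: 10.25
tool_pos: [0.5193, -0.2152, 0.1062]
tool_rot: [179.9, 0.1, 98.2]
force: [0.6, -2.7, -0.4]
grip_width: 0.0009
grasp_force: 1.2
time_s: 10.67
tool_pos: [0.5165, -0.1967, 0.1057]
tool_rot: [179.9, 0.1, 98.2]
force: [2.1, -3.5, 1.9]
grip_width: 0.0007
grasp_force: 1.9
t 10.67 tcp [ 1.000e-04 -2.254e-01  1.057e-01] alpha 89.9 F [ 1.6 -3.8  1.9] grip 0.0006536705433280673
[[-0.0, 1.0, 0.002], [1.0, 0.0, -0.002], [-0.002, 0.002, -1.0]]
```

```bash
python3 -m jog '[[0.003,0,0,0,0,0,0],[0.002,0,0,0,0,0,0],[0,0,0,0,0,0,0]]'
python3 -m jog '[[0.002,0,0,0,0,0,0],[0,0,0,0,0,0,0],[0,0,0,0,0,0,0]]'
python3 -c "from h import *;S()"
```

```text
time_s: 10.92
tool_pos: [0.5164, -0.1964, 0.106]
tool_rot: [179.8, 0.5, 98.1]
force: [5.3, -12.4, -2.9]
grip_width: 0.0006
grasp_force: 6.1
time_s: 11.17
tool_pos: [0.5163, -0.1963, 0.106]
tool_rot: [179.7, 0.6, 98.0]
force: [6.0, -14.7, -4.9]
grip_width: 0.0002
grasp_force: 7.7
t 11.17 tcp [ 0.    -0.225  0.106] alpha 89.4 F [  3.9 -15.4  -4.9] grip 0.00022067433396622048
[[0.004, 1.0, 0.004], [1.0, -0.004, -0.011], [-0.011, 0.004, -1.0]]
```

The knob stalled at y = -0.225 with 15 N, within error of home at -0.2225. I'll back off and check.

```bash
python3 -m jog '[[-0.01,0,0,0,0,0,0],[-0.02,0,0,0,0,0,0],[-0.02,0,0,0,0,0,0],[0,0,-0.03,0,0,0,0],[0,0,-0.03,0,0,0,0],[0,0,-0.03,0,0,0,0],[0,0,0,0,0,0,0]]'
python3 - <<'E'
from h import *
import cv2
S()
for t in(0,.026,.03):print(t,proj('side',st(p0,[[0,-.235+t,.131]])),proj('top',st(p0,[[0,-.235+t,.131]])),proj('wrist',st(p0,[[0,-.235+t,.131],[0,-.2+t,.095],[.025,-.193,.085],[0,-.165,.085]])).round(0).tolist())
c=env.get_calibration('wrist')
a=env.read_camera("wrist");cv2.imwrite("pics/w4.png",cv2.resize(a,(800,600)))
E
```

```text
time_s: 11.75
tool_pos: [0.5243, -0.2396, 0.2003]
tool_rot: [179.6, 0.1, 98.2]
force: [0.5, -0.8, 1.1]
grip_width: -0.0001
grasp_force: 0.0
t 11.75 tcp [ 0.0017 -0.269   0.2003] alpha 89.9 F [ 0.4 -0.9  1.1] grip -0.00012161061103696741
[[0.0, 1.0, 0.007], [1.0, -0.0, -0.001], [-0.001, 0.007, -1.0]]
0 [[323.18676533 166.29469154]] [[339.09610299 233.71672701]] [[277.0, 175.0], [277.0, 117.0], [310.0, 106.0], [277.0, 66.0]]
0.026 [[322.6366985  172.21558873]] [[330.4817013  235.05666482]] [[277.0, 134.0], [277.0, 78.0], [310.0, 106.0], [277.0, 66.0]]
0.03 [[322.55041092 173.14438473]] [[329.15569394 235.26292028]] [[277.0, 128.0], [277.0, 72.0], [310.0, 106.0], [277.0, 66.0]]
```

View pics/w4.png

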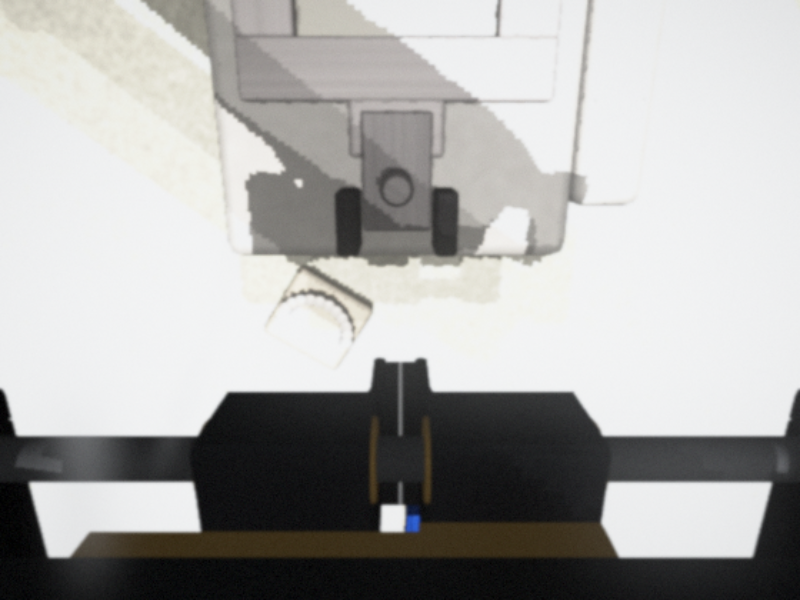

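The wrist view puts the knob at (397,188). Corrected by the tongue and bar edges at rows 156 and 100, that gives 28–30 mm of bolt travel, so it is home over the tongue. The frame lies flat, arch_b is untouched, and the fingers are clear.

```bash
python3 -c "
from cell import env
print(env.sign_off())"
```

```text
the job is handed in; nothing more can be done
None
```

The job is handed in, with no verdict shown yet. At the last look the frame lay flat over the sheet, the bolt was home over the tongue at about 28–30 mm, and the fingers were clear.

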